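# Sort the oil sticks, ink bottles and paint jar on the studio table

## Robot

A 6-joint arm with a two-finger parallel gripper is mounted at the origin on the work surface. World frame = base frame: x ahead of the robot, y to its left, z up, the work surface at z = 0. Lengths are in m, angles in rad, forces in N, time in s.
With the tool pointing down it reaches from about 0.375 to 0.9 m from the base axis. Payload 3.1 kg.
Tool frame: the origin (TCP) lies at the very end of the fingers, on their centre line; the grasp point (between the pads) lies 19 mm behind it; z points along the fingers, y is the direction in which the jaws open and shut (so a half turn about z gives the same grasp; the last joint's range is limited). The gripper opens to 85 mm and grips with 20 to 120 N. Pads are 22 mm wide; open, the fingers measure 114 mm over their backs; the gripper's body (76 mm by 85 mm) begins 54 mm behind the grasp point. The pads swing forward as they close: fully open they stand 13 mm farther back than shut.
Start: joints at [-1.286, 0.527, 1.433, -0, 1.181, -0.178], TCP at [0.279, -0.559, 0.231] pointing down, gripper open.
Joint ranges: [-3.08, 3.08], [-0.75, 2.2], [0.22, 2.44], [-1.43, 4.57], [0, 2.65], [-2.85, 2.85]. Speed limits (rad/s): [2.79, 2.79, 3.14, 3.14, 3.14, 3.14].

## Interface

Orientations are given as a unit quaternion [x, y, z, w].
In Python, from station import manip gives the robot as it stands. The module is installed in compiled form; this text tells all that it offers.
- The arm moves only by the tool send_rows, never from a script. Its argument "commands" is a list of rows, each an object with "delta_pos": the shift along the world's x, y, z in cm, a list of three; "yaw": the turn about the world's z in rad. A call has 1 to 10 rows; each row shifts and turns the pose as measured when the row begins; what a row does not reach is not made up. A row lasts 1/8 s, in which the tool goes at most 62.5 mm and 10.7 degrees, less where a joint would pass 70% of its speed; a pose out of reach is approached as far as the arm can. A call is refused whole if a number of a shift passes 6.25 or a number of a turn 0.188, either way. A call with a gripper value outside its range is refused whole. "grip" is the closure, from -1 (fully open) to 1 (shut), set as the call begins (left out, the last holds). The fingers move at their own pace and stop on an object; "force" is the grip in N (left out, the last holds). Time passes only in rows, so rows that do not move let the fingers close. It gives the time, the measured TCP pose, the force and the opening at its end, in the units of the state.
- manip.sense(): the state, without advancing time (a new reading comes with each control period).
- manip.snapshot(name): name is "scene" or "top" or "wrist"; returns the picture (384x512x3 uint8, blue, green, red); there is no depth.
- manip.get_calibration(name): a dict with "fx", "fy", "cx", "cy" (pixels), "world_to_cam" (4x4, takes a point from world to camera coordinates); the wrist camera has in their place "mount" (4x4, takes a point from camera to tool coordinates, whose origin is the TCP and whose axes are the flange's). Camera axes: x right, y down, z forward; pixel columns grow to the right and rows downward; lengths in m; the calibration is good to about 2 mm. The wrist camera is an equidistant fisheye: a pixel r from the principal point sees the ray r / f radians off the axis. A picture is of the moment at which its call begins: read the wrist's pose just before it. get_calibration takes no time and is no camera call.
- manip.sign_off(): hands the job in, once; it reports no verdict.
The state is a dict: "t": time; "q": joint angles; "qd": joint speeds; "tau": joint torques, N m; "tcp_pos": TCP position; "tool_rot": TCP orientation; "force": force on the tool from outside, world axes, zero at the start; "ft_torque": the same for the moment, N m; "finger_gap": opening from 0.0 (shut) to 1.0 (fully open).
Only numpy, scipy, OpenCV 4.12 (cv2) and the standard library are available. Lean on these libraries where they do the work, as an engineer would, in place of code of your own. Each camera call takes 0.05 s, during which the arm holds its last target. There are 200 camera calls.

## Task

Clear up the drawing table: lay the two oil sticks (red and blue) flat in the dark-wood stick tray, one in each bay; stand the two ink bottles (black and green) in the grey bottle caddy, one in each bay; and stand the white paint jar with the yellow lid in the middle of the round cork coaster. Keep the bottles and the jar upright all the time, and do not knock over or shift the pot of brushes.

Things in the scene. Friction and masses are not known exactly. Their poses are not given: they have to be found in the camera images.
- red_stick_center (a point): fat square-section oil stick, red with a white paper band nearer one end, 100 x 30 x 30 mm, about 110 g, lying flat on the table; this point is its centre, 15 mm up; x runs along its length, z up. It starts with its length within about 45 degrees of straight ahead of the robot
- blue_stick_center (a point): fat square-section oil stick, blue with a white paper band nearer one end, 100 x 30 x 30 mm, about 110 g, lying flat on the table; this point is its centre, 15 mm up; x runs along its length, z up. It starts with its length within about 45 degrees of straight ahead of the robot
- black_ink_center (a point): round ink bottle standing upright, black with a white cap, with a paper label ring near the foot: 38 mm diameter body up to 50 mm, then a narrow neck and a 25 mm diameter cap, 72 mm tall in all, about 70 g; this point is its centre, 36 mm above its foot; z up along its axis
- green_ink_center (a point): round ink bottle standing upright, dark green with a black cap, with a paper label ring near the foot: 38 mm diameter body up to 50 mm, then a narrow neck and a 25 mm diameter cap, 72 mm tall in all, about 70 g; this point is its centre, 36 mm above its foot; z up along its axis
- jar_center (a point): paint jar standing upright, white with a yellow lid of the same diameter, 56 mm diameter, 60 mm tall, about 160 g; this point is its centre, 30 mm above its foot; z up along its axis
- stick_tray: stick tray: low dark-wood tray fixed to the table, 134 mm (its x) x 130 mm (its y), with two bays side by side, divided by a 16 mm wide bar along its x. Each bay is 124 mm long (along x) and 52 mm wide; bay centres lie at y = +34 and -34 mm. Floor 3 mm above the table, walls and bar 9 mm above the table. Origin: centre of its underside, on the table; z up
- bottle_caddy: bottle caddy: low grey caddy fixed to the table, 74 mm (its x) x 154 mm (its y), with two square bays of 64 x 64 mm, divided by a 16 mm wide bar along its x; bay centres lie at y = +40 and -40 mm. Floor 4 mm above the table, walls and bar 14 mm above the table. Origin: centre of its underside, on the table; z up
- coaster: round cork coaster fixed to the table, 100 mm diameter, 6 mm thick, flat top. Origin: centre of its underside, on the table; z up
- brush_pot: bystander: blue ceramic pot, 76 mm diameter, 100 mm tall, with brushes standing in it up to about 210 mm above the table; loose, off to the robot's right. Origin: centre of its underside; z up

How it is judged:
By the outcome, as a careful person would: the job done as asked, in the order asked, and still so for the second after the job is handed in, with the robot touching nothing.
It also fails if it takes over 130 s, if anything falls off the work surface, if the arm or the gripper's body presses on something with over 40 N, if the wrist force passes 120 N, or if a joint passes its speed limit or range.

## Working session

There is one attempt and no reset: what is moved stays moved. The work goes in short steps, Python scripts to look and compute and a tool call to move; the robot and the scene stay as the last step left them, time stands still between calls to the robot, and variables do not carry over. Pictures are saved under pics/ and viewed, about 12 in all and at most 16, crops included, and the job is handed in when it is done.

Besides the shell and the picture viewer there is one more tool, called after "Request:" by a JSON object that holds its "op" and its "data". send_rows: Moves the arm, as the interface text tells. Its arguments: {"type":"object","properties":{"commands":{"type":"array","items":{"type":"object","properties":{"delta_pos":{"type":"array","items":{"type":"number"}},"yaw":{"type":"number"}}}},"grip":{"type":"number"},"force":{"type":"number"}},"required":["commands"]}

```bash
mkdir -p pics
cat > h.py <<'E'
import numpy as np, cv2
from station import manip
def snap(n,f):
    im=manip.snapshot(n); cv2.imwrite(f'pics/{f}.png',im); return im
def ray(cal,u,v):
    d=np.array([(u-cal['cx'])/cal['fx'],(v-cal['cy'])/cal['fy'],1.]); M=np.linalg.inv(np.array(cal['world_to_cam']))
    d=M[:3,:3]@d; return M[:3,3],d/np.linalg.norm(d)
def plane(cal,u,v,z):
    o,d=ray(cal,u,v); return o+d*(z-o[2])/d[2]
def two(c1,p1,c2,p2):
    o1,d1=ray(c1,*p1);o2,d2=ray(c2,*p2)
    s=np.linalg.lstsq(np.c_[d1,-d2],o2-o1,rcond=None)[0]
    a=o1+s[0]*d1;b=o2+s[1]*d2
    return (a+b)/2,np.linalg.norm(a-b)
E
python3 - <<'E'
from h import *
np.set_printoptions(precision=4,suppress=True)
a=snap('scene','s0');b=snap('top','t0')
for n in('scene','top'):
    c=manip.get_calibration(n);print(n,c['fx'],c['cx'],c['cy'],np.array(c['world_to_cam']))
s=manip.sense();print(s);print(manip.get_calibration('wrist'))
E
```

```text
scene 471.10927165459174 252.30808580583144 193.1757319927828 [[-0.3582  0.9336  0.0117  0.2553]
 [ 0.5317  0.2143 -0.8194 -0.2102]
 [-0.7675 -0.2873 -0.5731  1.8652]
 [ 0.      0.      0.      1.    ]]
top 433.32754427849613 251.78915649764087 186.67223747656703 [[-0.0285 -0.9994 -0.021  -0.0582]
 [-0.9946  0.0305 -0.099   0.5056]
 [ 0.0995  0.018  -0.9949  1.3546]
 [ 0.      0.      0.      1.    ]]
{'t': 0.1, 'q': array([-1.2865,  0.5284,  1.4338,  0.    ,  1.1814, -0.1785]), 'qd': array([-0.0003, -0.0024, -0.0039,  0.0006, -0.0003, -0.0016]), 'tau': array([ -0.0006, -44.3305, -17.8586,  -0.0003,   0.0039,  -0.    ]), 'tcp_pos': array([ 0.2789, -0.5586,  0.2304]), 'tool_rot': array([ 0.9733,  0.2293, -0.    , -0.001 ]), 'force': array([0.3109, 0.2033, 0.9533]), 'ft_torque': array([0.0243, 0.0049, 0.0163]), 'finger_gap': 1.00007835535376}
{'fx': 297.3186396354542, 'fy': 297.3186396354542, 'cx': 254.81715178593245, 'cy': 187.58401153177635, 'mount': array([[-0.0002, -0.9447, -0.328 ,  0.0842],
       [ 1.    , -0.0004,  0.0005, -0.0002],
       [-0.0007, -0.328 ,  0.9447, -0.141 ],
       [ 0.    ,  0.    ,  0.    ,  1.    ]])}
```

View pics/s0.png

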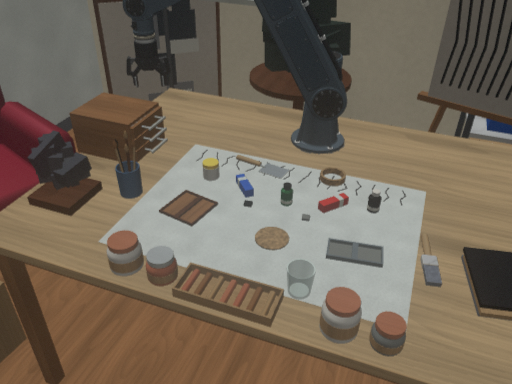

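View pics/t0.png

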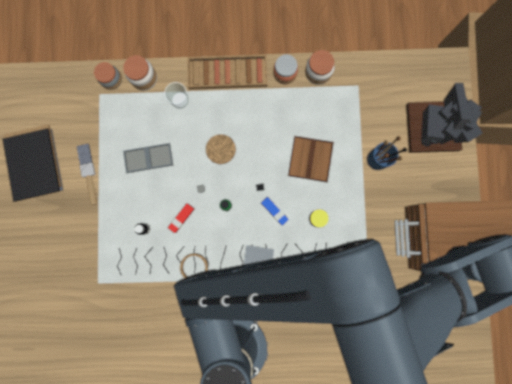

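```bash
cat > m.py <<'E'
from h import *
np.set_printoptions(precision=4,suppress=True)
R={'red':([0,120,90],[8,255,255]),'blue':([105,120,60],[130,255,255]),'yellow':([22,150,120],[34,255,255])}
ROI={'top':(95,355,90,250),'scene':(120,430,145,270)}
def blob(im,name,cam):
    h=cv2.cvtColor(im,cv2.COLOR_BGR2HSV); x0,x1,y0,y1=ROI[cam]
    m=np.zeros(h.shape[:2],np.uint8)
    m[y0:y1,x0:x1]=cv2.inRange(h,np.array(R[name][0]),np.array(R[name][1]))[y0:y1,x0:x1]
    m=cv2.morphologyEx(m,cv2.MORPH_CLOSE,np.ones((9,9)))
    n,l,st,ce=cv2.connectedComponentsWithStats(m); k=1+np.argmax(st[1:,4])
    c=cv2.findContours((l==k).astype(np.uint8),0,1)[0][0]
    return cv2.minAreaRect(c),st[k],c
E
python3 - <<'E'
from m import *
a=cv2.imread('pics/s0.png');b=cv2.imread('pics/t0.png')
cs,ct=manip.get_calibration('scene'),manip.get_calibration('top')
for n in R:
    rs,ss,_=blob(a,n,'scene');rt,st,_=blob(b,n,'top')
    print(n,rs,ss,rt,st); print('  tri',two(cs,rs[0],ct,rt[0]))
    p=[plane(ct,*q,0.028) for q in cv2.boxPoints(rt)]
    print('  corners',np.array(p)[:,:2].round(3).tolist())
# rough manual
for n,ps,pt in [('green cap',(288,187),(226,204)),('black cap',(375,196),(140,229)),('coaster',(272,238),(221,149)),('tray',(189,207.5),(312,159)),('caddy',(355,252.5),(148,158)),('pot',(129,168),(383,155))]:
    print(n,two(cs,ps,ct,pt))
w=np.hstack([cv2.resize(b[85:265,95:365],None,fx=2.9,fy=2.9,interpolation=3)])
cv2.imwrite('pics/t0c.png',w)
w=cv2.resize(a[150:275,155:420],None,fx=3,fy=3,interpolation=3);cv2.imwrite('pics/s0c.png',w)
E
```

```text
red ((333.0467834472656, 199.63365173339844), (6.0406928062438965, 28.079784393310547), 70.70995330810547) [319 193  29  14 144] ((180.6888885498047, 217.79148864746094), (8.597755432128906, 30.419233322143555), 37.40536117553711) [169 204  24  28 232]
  tri (array([0.4111, 0.156 , 0.026 ]), np.float64(0.0025204025802779005))
  corners [[0.383, 0.195], [0.457, 0.135], [0.44, 0.114], [0.366, 0.173]]
blue ((244.00001525878906, 182.00001525878906), (19.291961669921875, 7.207985877990723), 57.9946174621582) [236 174  17  17 114] ((270.7500305175781, 207.25001525878906), (19.798988342285156, 7.77817440032959), 45.0) [262 198  17  17 150]
  tri (array([ 0.4366, -0.1332,  0.0366]), np.float64(0.004691611974893112))
  corners [[0.451, -0.101], [0.467, -0.119], [0.422, -0.161], [0.405, -0.144]]Traceback (most recent call last):
  File "<stdin>", line 5, in <module>
  File "m.py", line 10, in blob
    n,l,st,ce=cv2.connectedComponentsWithStats(m); k=1+np.argmax(st[1:,4])
                                                       ~~~~~~~~~^^^^^^^^^^
    return _wrapfunc(a, 'argmax', axis=axis, out=out, **kwds)
    return bound(*args, **kwds)
ValueError: attempt to get argmax of an empty sequence
```

```bash
sed -i 's/\[22,150,120\]/[18,130,100]/; s/np.ones((9,9))/np.ones((13,13))/' m.py
python3 - <<'E'
from m import *
a=cv2.imread('pics/s0.png');b=cv2.imread('pics/t0.png')
cs,ct=manip.get_calibration('scene'),manip.get_calibration('top')
w=cv2.resize(b[85:265,95:365],None,fx=2.9,fy=2.9,interpolation=3);cv2.imwrite('pics/t0c.png',w)
w=cv2.resize(a[150:275,155:420],None,fx=3,fy=3,interpolation=3);cv2.imwrite('pics/s0c.png',w)
for n,ps,pt in [('green cap',(288,187),(226,204)),('black cap',(375,196),(140,229)),('coaster',(272,238),(221,149)),('tray',(189,207.5),(312,159)),('caddy',(355,252.5),(148,158)),('pot',(129,168),(383,155)),('lid',(211,162),(319,218))]:
    print(n,two(cs,ps,ct,pt))
for n in R:
    rs,ss,_=blob(a,n,'scene');rt,st,_=blob(b,n,'top')
    print(n,rs,rt); print('  tri',two(cs,rs[0],ct,rt[0]))
    print('  corners',np.array([plane(ct,*q,0.028) for q in cv2.boxPoints(rt)])[:,:2].round(3).tolist())
E
```

```text
green cap (array([0.4472, 0.0123, 0.0606]), np.float64(0.010145159308741089))
black cap (array([0.3792, 0.2786, 0.0515]), np.float64(0.002443976960201697))
coaster (array([0.6318, 0.0272, 0.0014]), np.float64(0.00587731458618711))
tray (array([ 0.5885, -0.2668,  0.001 ]), np.float64(0.008687596686073305))
caddy (array([0.6095, 0.2655, 0.0056]), np.float64(0.004552577129222366))
pot (array([ 0.5805, -0.4733,  0.0944]), np.float64(0.0007620128717617785))
lid (array([ 0.3965, -0.2753,  0.0588]), np.float64(0.004334763057319775))
red ((333.0467834472656, 199.63365173339844), (6.0406928062438965, 28.079784393310547), 70.70995330810547) ((180.6888885498047, 217.79148864746094), (8.597755432128906, 30.419233322143555), 37.40536117553711)
  tri (array([0.4111, 0.156 , 0.026 ]), np.float64(0.0025204025802779005))
  corners [[0.383, 0.195], [0.457, 0.135], [0.44, 0.114], [0.366, 0.173]]
blue ((244.00001525878906, 182.00001525878906), (19.291961669921875, 7.207985877990723), 57.9946174621582) ((270.7500305175781, 207.25001525878906), (19.798988342285156, 7.77817440032959), 45.0)
  tri (array([ 0.4366, -0.1332,  0.0366]), np.float64(0.004691611974893112))
  corners [[0.451, -0.101], [0.467, -0.119], [0.422, -0.161], [0.405, -0.144]]
yellow ((210.0, 162.0), (6.0, 14.0), 90.0) ((318.5, 218.0), (14.0, 15.0), 90.0)
  tri (array([ 0.3974, -0.276 ,  0.0588]), np.float64(0.000429753599569359))
  corners [[0.421, -0.257], [0.419, -0.304], [0.375, -0.302], [0.377, -0.255]]
```

View pics/t0c.png

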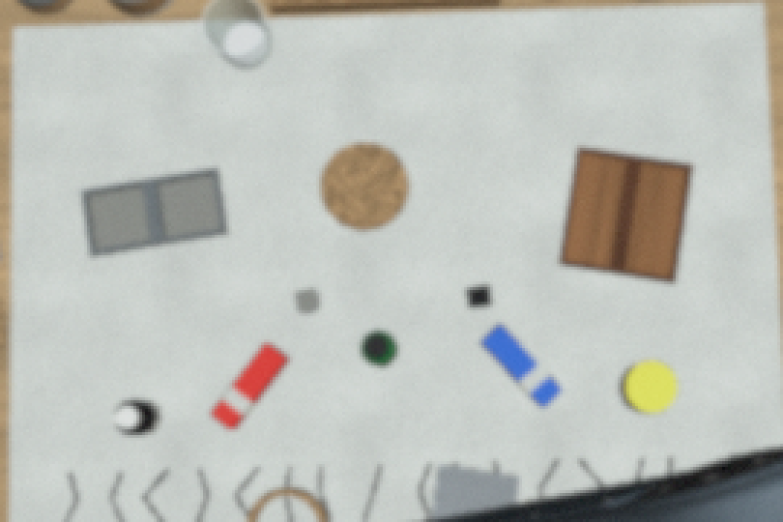

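View pics/s0c.png

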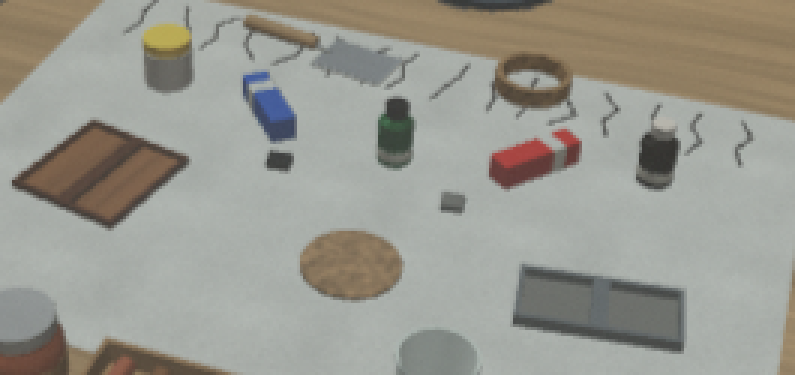

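```bash
cat > k.py <<'E'
from m import *
ct=manip.get_calibration('top')
f=lambda U,V,z: plane(ct,95+U/2.9-.3,85+V/2.9-.3,z)[:2]
def rect(n,C,z):
    p=np.array([f(*c,z) for c in C]); print(n,p.mean(0),'sides',np.linalg.norm(p-np.roll(p,-1,0),axis=1),'ang',[np.degrees(np.arctan2(*(np.roll(p,-1,0)-p)[i][::-1])).round(1) for i in range(4)])
rect('tray',[(578,148),(692,163),(674,282),(561,264)],.009)
rect('caddy',[(82,190),(217,169),(227,234),(92,256)],.014)
rect('blue',[(498,324),(561,390),(545,408),(481,342)],.03)
rect('red',[(266,342),(289,360),(234,432),(211,413)],.03)
print('coaster',f(364,186,.006),'green cap',f(377,348,.072),'black cap',f(130,417,.072),'lid',f(651,387,.06),'greycube',f(307,300,.01),'blkcube',f(479,296,.01))
E
python3 k.py
```

```text
tray [ 0.5908 -0.2655] sides [0.1282 0.1355 0.1264 0.1324] ang [np.float64(-99.5), np.float64(168.9), np.float64(79.1), np.float64(-10.4)]
caddy [0.6089 0.2612] sides [0.1535 0.0747 0.1528 0.0759] ang [np.float64(-82.9), np.float64(-171.9), np.float64(97.5), np.float64(8.6)]
blue [ 0.4244 -0.1423] sides [0.0988 0.0261 0.0995 0.027 ] ang [np.float64(-138.2), np.float64(136.4), np.float64(42.3), np.float64(-45.1)]
red [0.4105 0.1533] sides [0.0322 0.0978 0.0327 0.0971] ang [np.float64(-129.3), np.float64(141.4), np.float64(49.5), np.float64(-38.9)]
coaster [0.6325 0.0265] green cap [0.446  0.0106] black cap [0.3809 0.2731] lid [ 0.3968 -0.2777] greycube [0.5054 0.0923] blkcube [ 0.504  -0.0989]
```

Request:
{"op": "send_rows", "data": {"commands": [{"delta_pos": [2.5,5.6,0],"yaw": 0.18},{"delta_pos": [2.5,5.6,0],"yaw": 0.18},{"delta_pos": [2.5,5.6,0],"yaw": 0.18},{"delta_pos": [2.5,5.6,0],"yaw": 0.18},{"delta_pos": [2.5,5.6,0],"yaw": 0.18},{"delta_pos": [1.0,6,0],"yaw": 0.18},{"delta_pos": [1,6,0],"yaw": 0.18},{"delta_pos": [0.5,6,0],"yaw": 0.18},{"delta_pos": [0,6,0],"yaw": 0.18},{"delta_pos": [0,6,0],"yaw": 0.18}], "grip": -1, "force": 40}}

```text
t: 1.35
tcp_pos: [0.4299, 0.0328, 0.2276]
tool_rot: [0.403, 0.915, 0.001, 0.0]
force: [-0.5, -0.3, -0.3]
finger_gap: 0.995
```

Request:
{"op": "send_rows", "data": {"commands": [{"delta_pos": [-1,5,-2],"yaw": 0.15},{"delta_pos": [-0.5,4.5,-3],"yaw": 0.03},{"delta_pos": [-0.2,3,-3],"yaw": 0},{"delta_pos": [0,0,0],"yaw": 0}]}}

```text
t: 1.85
tcp_pos: [0.4117, 0.1652, 0.146]
tool_rot: [0.312, 0.95, 0.001, 0.001]
force: [0.1, -0.0, -0.4]
finger_gap: 0.997
```

```bash
cat > w.py <<'E'
from m import *
from scipy.spatial.transform import Rotation as Ro
def wpose():
    s=manip.sense();T=np.eye(4);T[:3,:3]=Ro.from_quat(s['tool_rot']).as_matrix();T[:3,3]=s['tcp_pos'];return T@manip.get_calibration('wrist')['mount']
def wpt(M,u,v,z):
    c=manip.get_calibration('wrist');x,y=u-c['cx'],v-c['cy'];r=np.hypot(x,y);t=r/c['fx']
    d=M[:3,:3]@np.array([x/r*np.sin(t),y/r*np.sin(t),np.cos(t)]);o=M[:3,3];return o+d*(z-o[2])/d[2]
def st():
    s=manip.sense();q=s['tool_rot'];print('t',s['t'],'tcp',s['tcp_pos'],'phi',round(float(2*np.arctan2(q[1],q[0])),3),'F',s['force'],'gap',s['finger_gap'])
E
python3 - <<'E'
from w import *
st();M=wpose();np.save('M1.npy',M);im=snap('wrist','w1')
for n,z in(('red',.03),):
    h=cv2.cvtColor(im,cv2.COLOR_BGR2HSV);m=cv2.inRange(h,np.array([0,120,60]),np.array([8,255,255]))|cv2.inRange(h,np.array([174,120,60]),np.array([180,255,255]))
    ys,xs=np.nonzero(m);print(len(xs),xs.min(),xs.max(),ys.min(),ys.max())
E
```

```text
t 1.85 tcp [0.4117 0.1652 0.146 ] phi 2.507 F [ 0.1359 -0.0279 -0.3752] gap 0.9971877975995318
2625 231 511 130 383
```

View pics/w1.png

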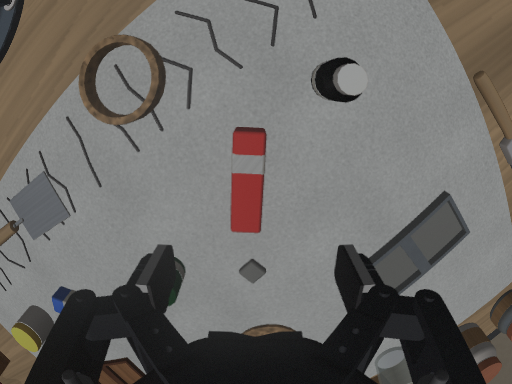

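Run:
```python
from w import *
M=np.load('M1.npy')
p=np.array([wpt(M,*c,.03)[:2] for c in [(235,133),(265.5,133),(261,232),(231,232)]])
print(p.mean(0),np.linalg.norm(p-np.roll(p,-1,0),axis=1),[np.degrees(np.arctan2(*(np.roll(p,-1,0)-p)[i][::-1])).round(1) for i in range(4)])
# white band centre height: wrist px (249,164) vs top-crop (238,403)
import math
for z in(.02,.03,.04):
    a=wpt(M,249,164,z)[:2];b=plane(manip.get_calibration('top'),95+238/2.9-.3,85+403/2.9-.3,z)[:2];print(z,a,b,np.linalg.norm(a-b))
print('black cap',wpt(M,350,79,.072),'caddy far corners',wpt(M,447,193,.014),wpt(M,468,231,.014))
```

```text
[0.4098 0.1587] [0.0265 0.0963 0.0293 0.0965] [np.float64(53.5), np.float64(-38.3), np.float64(-126.3), np.float64(140.1)]
0.02 [0.3963 0.1698] [0.3933 0.1686] 0.0031638417343691568
0.03 [0.3942 0.1715] [0.3931 0.1667] 0.004903545715374232
0.04 [0.3922 0.1732] [0.3929 0.1648] 0.008445853427921032
black cap [0.3769 0.277  0.072 ] caddy far corners [0.5562 0.3326 0.014 ] [0.6293 0.3435 0.014 ]
```

Request:
{"op": "send_rows", "data": {"commands": [{"delta_pos": [-0.15,-0.8,-3.5],"yaw": -0.045},{"delta_pos": [0,0,-4],"yaw": 0},{"delta_pos": [0,0,-3],"yaw": 0},{"delta_pos": [0,0,-1],"yaw": 0},{"delta_pos": [0,0,0],"yaw": 0}]}}

```text
t: 2.52
tcp_pos: [0.4193, 0.1522, 0.0342]
tool_rot: [0.337, 0.941, 0.004, 0.01]
force: [0.1, 0.7, -0.0]
finger_gap: 0.999
```

Request:
{"op": "send_rows", "data": {"commands": [{"delta_pos": [-0.9,0.5,-0.5],"yaw": 0},{"delta_pos": [0,0,-1.2],"yaw": 0},{"delta_pos": [0,0,-0.7],"yaw": 0},{"delta_pos": [0,0,0],"yaw": 0}]}}

```text
t: 3.02
tcp_pos: [0.4115, 0.1576, 0.0113]
tool_rot: [0.337, 0.941, 0.006, 0.012]
force: [-0.5, 0.9, -0.2]
finger_gap: 1.0
```

Request:
{"op": "send_rows", "data": {"commands": [{"delta_pos": [0,0,-0.4],"yaw": 0},{"delta_pos": [0,0,0],"yaw": 0},{"delta_pos": [0,0,0],"yaw": 0}]}}

```text
t: 3.4
tcp_pos: [0.4119, 0.1577, 0.007]
tool_rot: [0.337, 0.941, 0.006, 0.013]
force: [0.4, -1.2, -0.0]
finger_gap: 1.0
```

Request:
{"op": "send_rows", "data": {"commands": [{"delta_pos": [0,0,0],"yaw": 0},{"delta_pos": [0,0,0],"yaw": 0},{"delta_pos": [0,0,0],"yaw": 0},{"delta_pos": [0,0,0],"yaw": 0},{"delta_pos": [0,0,0],"yaw": 0},{"delta_pos": [0,0,0],"yaw": 0}], "grip": 1, "force": 40}}

```text
t: 4.15
tcp_pos: [0.412, 0.1577, 0.0075]
tool_rot: [0.337, 0.941, 0.006, 0.013]
force: [0.2, -0.0, 0.6]
finger_gap: 0.342
```

Request:
{"op": "send_rows", "data": {"commands": [{"delta_pos": [0,0,4],"yaw": 0},{"delta_pos": [0,0,4.5],"yaw": 0},{"delta_pos": [1.5,-3,4],"yaw": 0},{"delta_pos": [2.4,-5,0],"yaw": 0.1},{"delta_pos": [2.4,-5.5,0],"yaw": 0.1},{"delta_pos": [2.4,-5.5,0],"yaw": 0.1},{"delta_pos": [2.4,-5.5,0],"yaw": 0.1},{"delta_pos": [2.4,-5.5,0],"yaw": 0.1},{"delta_pos": [2,-5,0],"yaw": 0},{"delta_pos": [1,-2,0],"yaw": 0}]}}

```text
t: 5.4
tcp_pos: [0.5773, -0.2235, 0.1338]
tool_rot: [0.083, 0.996, 0.007, 0.01]
force: [-0.1, 0.4, -0.9]
finger_gap: 0.346
```

Request:
{"op": "send_rows", "data": {"commands": [{"delta_pos": [1.5,-0.8,-2],"yaw": -0.02},{"delta_pos": [0.4,0,-2],"yaw": 0},{"delta_pos": [0,0,-1],"yaw": 0},{"delta_pos": [0,0,0],"yaw": 0}]}}

```text
t: 5.9
tcp_pos: [0.5947, -0.2323, 0.0796]
tool_rot: [0.095, 0.995, 0.008, 0.008]
force: [0.2, 0.5, -0.8]
finger_gap: 0.341
```

Run:
```python
from w import *
st();M=wpose();np.save('M2.npy',M);snap('wrist','w2');snap('top','t2')
```

```text
t 5.9 tcp [ 0.5947 -0.2323  0.0796] phi 2.952 F [ 0.1839  0.4782 -0.7978] gap 0.34118933435904836
```

View pics/w2.png

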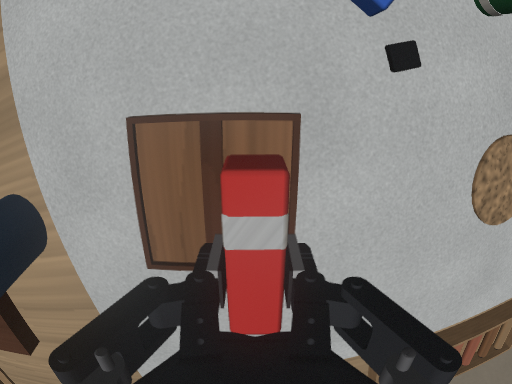

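Run:
```python
from w import *
M=np.load('M2.npy')
p=[wpt(M,*c,.009)[:2] for c in [(127,118),(300,114),(148,268)]]
print(p,'centre',(p[1]+p[2])/2,np.linalg.norm(p[1]-p[0]),np.linalg.norm(p[2]-p[0]))
e=p[2]-p[0];print('xdir',np.degrees(np.arctan2(e[1],e[0])));e=p[1]-p[0];print('ydir',np.degrees(np.arctan2(e[1],e[0])))
print('bar',wpt(M,211,117,.009),wpt(M,213,262,.009))
```

```text
[array([ 0.5117, -0.3123]), array([ 0.5359, -0.1873]), array([ 0.6411, -0.3379])] centre [ 0.5885 -0.2626] 0.12726736026274052 0.1319805799789422
xdir -11.195480475583656
ydir 79.02789147319665
bar [ 0.526  -0.2498  0.009 ] [ 0.6438 -0.2771  0.009 ]
```

Request:
{"op": "send_rows", "data": {"commands": [{"delta_pos": [0.1,0.2,-2.5],"yaw": 0},{"delta_pos": [0,0,-2],"yaw": 0},{"delta_pos": [0,0,-1],"yaw": 0},{"delta_pos": [0,0,-0.5],"yaw": 0},{"delta_pos": [0,0,0],"yaw": 0}]}}

```text
t: 6.62
tcp_pos: [0.5984, -0.2309, 0.0224]
tool_rot: [0.094, 0.996, 0.006, 0.012]
force: [-1.3, -0.4, -1.2]
finger_gap: 0.345
```

Request:
{"op": "send_rows", "data": {"commands": [{"delta_pos": [-0.3,0,-0.5],"yaw": 0},{"delta_pos": [0,0,-0.5],"yaw": 0},{"delta_pos": [0,0,-0.1],"yaw": 0},{"delta_pos": [0,0,0],"yaw": 0}]}}

```text
t: 7.12
tcp_pos: [0.596, -0.2316, 0.0119]
tool_rot: [0.094, 0.995, 0.006, 0.013]
force: [-0.8, 0.0, -0.6]
finger_gap: 0.345
```

Request:
{"op": "send_rows", "data": {"commands": [{"delta_pos": [0,0,-0.12],"yaw": 0},{"delta_pos": [0,0,0],"yaw": 0}]}}

```text
t: 7.38
tcp_pos: [0.5962, -0.2317, 0.0109]
tool_rot: [0.094, 0.995, 0.005, 0.013]
force: [0.5, 0.5, -0.6]
finger_gap: 0.339
```

Request:
{"op": "send_rows", "data": {"commands": [{"delta_pos": [0,0,0],"yaw": 0},{"delta_pos": [0,0,0],"yaw": 0},{"delta_pos": [0,0,0],"yaw": 0},{"delta_pos": [0,0,2],"yaw": 0},{"delta_pos": [0,0,4],"yaw": 0},{"delta_pos": [0,0,5],"yaw": 0}], "grip": -0.2}}

```text
t: 8.12
tcp_pos: [0.594, -0.2304, 0.1223]
tool_rot: [0.094, 0.995, 0.007, 0.01]
force: [1.3, 0.1, -0.2]
finger_gap: 0.602
```

Request:
{"op": "send_rows", "data": {"commands": [{"delta_pos": [-2.5,1.3,1.5],"yaw": 0.13},{"delta_pos": [-3,1.5,1.5],"yaw": 0.15},{"delta_pos": [-3,1.5,0],"yaw": 0.15},{"delta_pos": [-3,1.5,0],"yaw": 0.15},{"delta_pos": [-3,1.5,0],"yaw": 0.15},{"delta_pos": [-2.0,1,0],"yaw": 0.13},{"delta_pos": [-0.5,0.5,0],"yaw": 0.07},{"delta_pos": [0,0,0],"yaw": 0}], "grip": -1}}

```text
t: 9.12
tcp_pos: [0.4341, -0.1282, 0.1713]
tool_rot: [-0.365, 0.931, -0.006, 0.005]
force: [0.2, -0.1, -0.9]
finger_gap: 1.002
```

Run:
```python
from w import *
st();M=wpose();np.save('M3.npy',M);snap('wrist','w3');print(manip.sense()['q'])
```

```text
t 9.125 tcp [ 0.4341 -0.1282  0.1713] phi 3.888 F [ 0.1925 -0.0618 -0.9321] gap 1.0015078178198713
[-0.5364  0.3915  1.9259  0.0011  0.8082 -2.8536]
```

View pics/w3.png

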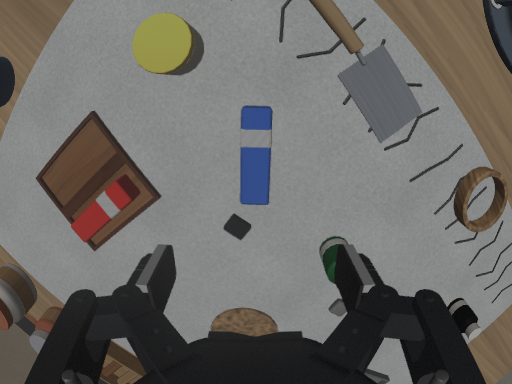

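Request:
{"op": "send_rows", "data": {"commands": [{"delta_pos": [0,0,0],"yaw": -0.185},{"delta_pos": [0,0,0],"yaw": -0.185},{"delta_pos": [0,0,0],"yaw": -0.185},{"delta_pos": [0,0,0],"yaw": -0.185},{"delta_pos": [0,0,0],"yaw": -0.185},{"delta_pos": [0,0,0],"yaw": -0.185},{"delta_pos": [0,0,0],"yaw": -0.185},{"delta_pos": [0,0,0],"yaw": -0.185},{"delta_pos": [0,0,0],"yaw": -0.185},{"delta_pos": [0,0,0],"yaw": -0.185}]}}

```text
t: 10.42
tcp_pos: [0.4409, -0.1387, 0.1765]
tool_rot: [0.537, 0.843, -0.013, 0.003]
force: [0.3, 0.1, -0.6]
finger_gap: 0.999
```

Run:
```python
from w import *
st();print(manip.sense()['q'])
M=np.load('M3.npy')
p=np.array([wpt(M,*c,.03)[:2] for c in [(241,110),(272,110),(269,204),(241,204)]])
print(p.mean(0),np.linalg.norm(p-np.roll(p,-1,0),axis=1),[np.degrees(np.arctan2(*(np.roll(p,-1,0)-p)[i][::-1])).round(1) for i in range(4)])
print('lid',wpt(M,162,43,.06),'coaster',wpt(M,244,318,.006))
h=cv2.cvtColor(cv2.imread('pics/w3.png'),cv2.COLOR_BGR2HSV);m=cv2.inRange(h,np.array([105,120,60]),np.array([130,255,255]));m=cv2.morphologyEx(m,3,np.ones((25,5)))
c=max(cv2.findContours(m,0,1)[0],key=cv2.contourArea);print(cv2.minAreaRect(c))
```

```text
t 10.425 tcp [ 0.4409 -0.1387  0.1765] phi 2.007 F [ 0.2789  0.1091 -0.5967] gap 0.9993177584108079
[-0.5305  0.3985  1.8877 -0.034   0.8507 -0.9443]
[ 0.423  -0.1399] [0.0292 0.0953 0.0288 0.0955] [np.float64(132.9), np.float64(41.8), np.float64(-46.9), np.float64(-138.0)]
lid [ 0.3952 -0.2739  0.06  ] coaster [0.6048 0.0059 0.006 ]
((256.0, 155.0), (98.0, 30.0), 90.0)
```

Request:
{"op": "send_rows", "data": {"commands": [{"delta_pos": [-0.3,0,-0.5],"yaw": -0.183},{"delta_pos": [-0.3,0,-1],"yaw": -0.183},{"delta_pos": [-0.3,0,-1],"yaw": -0.183},{"delta_pos": [-0.3,0,-1],"yaw": -0.183},{"delta_pos": [-0.3,0,-1],"yaw": -0.183},{"delta_pos": [-0.3,0,-1],"yaw": -0.183},{"delta_pos": [-0.2,0,-1],"yaw": -0.17},{"delta_pos": [0,0,-1],"yaw": 0}]}}

```text
t: 11.42
tcp_pos: [0.4272, -0.1481, 0.1033]
tool_rot: [0.938, 0.345, -0.011, 0.002]
force: [0.6, -0.8, -0.5]
finger_gap: 1.001
```

Request:
{"op": "send_rows", "data": {"commands": [{"delta_pos": [-0.4,0.7,-1],"yaw": 0.03},{"delta_pos": [0,0,-3],"yaw": 0},{"delta_pos": [0,0,-2.5],"yaw": 0},{"delta_pos": [0,0,-1],"yaw": 0},{"delta_pos": [0,0,0],"yaw": 0}]}}

```text
t: 12.05
tcp_pos: [0.4264, -0.1446, 0.0262]
tool_rot: [0.931, 0.364, -0.009, 0.005]
force: [0.2, 0.1, 0.2]
finger_gap: 1.001
```

Request:
{"op": "send_rows", "data": {"commands": [{"delta_pos": [-0.3,0.35,-0.7],"yaw": -0.01},{"delta_pos": [0,0,-0.7],"yaw": 0},{"delta_pos": [0,0,-0.45],"yaw": 0},{"delta_pos": [0,0,0],"yaw": 0}]}}

```text
t: 12.55
tcp_pos: [0.4245, -0.1416, 0.0082]
tool_rot: [0.933, 0.36, -0.008, 0.006]
force: [0.3, 0.1, -0.3]
finger_gap: 1.003
```

Request:
{"op": "send_rows", "data": {"commands": [{"delta_pos": [0,0,0],"yaw": 0},{"delta_pos": [0,0,0],"yaw": 0},{"delta_pos": [0,0,0],"yaw": 0},{"delta_pos": [0,0,0],"yaw": 0},{"delta_pos": [0,0,0],"yaw": 0},{"delta_pos": [0,0,0],"yaw": 0}], "grip": 1, "force": 40}}

```text
t: 13.3
tcp_pos: [0.4247, -0.1417, 0.0087]
tool_rot: [0.933, 0.36, -0.007, 0.007]
force: [0.7, -0.4, 1.2]
finger_gap: 0.342
```

Request:
{"op": "send_rows", "data": {"commands": [{"delta_pos": [0,0,3.5],"yaw": 0},{"delta_pos": [0,0,5],"yaw": 0},{"delta_pos": [2,-2,3],"yaw": -0.15},{"delta_pos": [3,-3,0],"yaw": -0.16},{"delta_pos": [3,-3,0],"yaw": -0.16},{"delta_pos": [3,-3,0],"yaw": -0.16},{"delta_pos": [3,-3,0],"yaw": -0.16},{"delta_pos": [1.8,-1.6,0],"yaw": -0.13},{"delta_pos": [0,0,0],"yaw": 0}]}}

```text
t: 14.42
tcp_pos: [0.5823, -0.2993, 0.1245]
tool_rot: [0.994, -0.106, -0.01, -0.003]
force: [0.0, 0.2, -1.6]
finger_gap: 0.339
```

Request:
{"op": "send_rows", "data": {"commands": [{"delta_pos": [0,0.2,-3],"yaw": 0.02},{"delta_pos": [0,0,-3],"yaw": 0},{"delta_pos": [0,0,-2],"yaw": 0},{"delta_pos": [0,0,-0.5],"yaw": 0},{"delta_pos": [0,0,0],"yaw": 0}]}}

```text
t: 15.05
tcp_pos: [0.5777, -0.2927, 0.0365]
tool_rot: [0.996, -0.092, -0.014, -0.004]
force: [-0.1, -0.7, -2.6]
finger_gap: 0.341
```

Request:
{"op": "send_rows", "data": {"commands": [{"delta_pos": [0.5,-0.5,-0.5],"yaw": 0},{"delta_pos": [0,0,-0.8],"yaw": 0},{"delta_pos": [0,0,-0.6],"yaw": 0},{"delta_pos": [0,0,0],"yaw": 0}]}}

```text
t: 15.55
tcp_pos: [0.5847, -0.2992, 0.0187]
tool_rot: [0.996, -0.091, -0.011, -0.003]
force: [0.1, -0.3, -1.6]
finger_gap: 0.34
```

Request:
{"op": "send_rows", "data": {"commands": [{"delta_pos": [-0.2,0.15,-0.4],"yaw": 0},{"delta_pos": [0,0,-0.3],"yaw": 0},{"delta_pos": [0,0,0],"yaw": 0}]}}

```text
t: 15.92
tcp_pos: [0.5825, -0.2976, 0.012]
tool_rot: [0.996, -0.091, -0.011, -0.003]
force: [-0.5, 0.4, 0.7]
finger_gap: 0.341
```

Request:
{"op": "send_rows", "data": {"commands": [{"delta_pos": [0,0,-0.1],"yaw": 0},{"delta_pos": [0,0,0],"yaw": 0},{"delta_pos": [0,0,0],"yaw": 0},{"delta_pos": [0,0,0],"yaw": 0},{"delta_pos": [0,0,2],"yaw": 0},{"delta_pos": [0,0,4],"yaw": 0},{"delta_pos": [0,0,5],"yaw": 0},{"delta_pos": [0,0,4],"yaw": 0}], "grip": -0.2}}

```text
t: 16.92
tcp_pos: [0.581, -0.2966, 0.1655]
tool_rot: [0.996, -0.091, -0.013, -0.004]
force: [0.1, -0.3, -0.5]
finger_gap: 0.602
```

Request:
{"op": "send_rows", "data": {"commands": [{"delta_pos": [-1,5,2],"yaw": 0.14},{"delta_pos": [-1.5,6,0],"yaw": 0.14},{"delta_pos": [-1.5,6,0],"yaw": 0.14},{"delta_pos": [-1.5,6,0],"yaw": 0.14},{"delta_pos": [-2,5.9,0],"yaw": 0.14},{"delta_pos": [-2,5.9,0],"yaw": 0.14},{"delta_pos": [-2,5.9,0],"yaw": 0.14},{"delta_pos": [-2,5.9,0],"yaw": 0.14},{"delta_pos": [-3,5,0],"yaw": 0.14},{"delta_pos": [-3,4,0],"yaw": 0.12}], "grip": -1}}

```text
t: 18.18
tcp_pos: [0.3905, 0.2628, 0.208]
tool_rot: [0.815, 0.579, 0.01, 0.006]
force: [0.6, 0.6, -0.6]
finger_gap: 0.998
```

Run:
```python
from w import *
st();M=wpose();np.save('M4.npy',M);snap('wrist','w4');b=snap('top','t4');print(manip.sense()['q'])
```

```text
t 18.175 tcp [0.3905 0.2628 0.208 ] phi 1.234 F [ 0.6182  0.5798 -0.6196] gap 0.9984700182426749
[ 0.3625  0.3477  1.8519 -0.0079  0.922   0.7014]
```

View pics/w4.png

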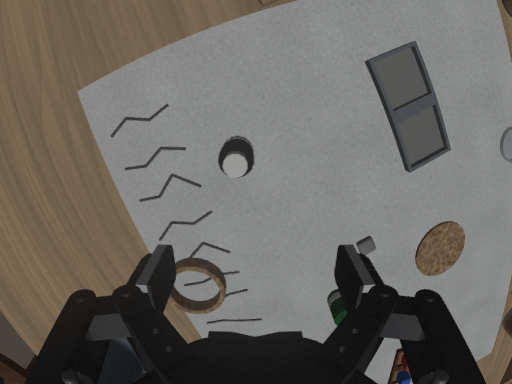

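Run:
```python
from w import *
M=np.load('M4.npy')
print('black cap',wpt(M,235,165,.072),'body back',wpt(M,237,138,.05))
# height check: top cap px & wrist px
ct=manip.get_calibration('top')
for z in(.06,.072,.084):print(z,wpt(M,235,165,z)[:2],plane(ct,140,229,z)[:2])
p=np.array([wpt(M,*c,.014)[:2] for c in [(366,60),(414,42),(450,151),(408,170)]])
print('caddy',p.mean(0),np.linalg.norm(p-np.roll(p,-1,0),axis=1),[np.degrees(np.arctan2(*(np.roll(p,-1,0)-p)[i][::-1])).round(1) for i in range(4)])
print('coaster',wpt(M,440,248,.006))
b=cv2.imread('pics/t4.png');w=cv2.resize(b[85:265,95:365],None,fx=2.9,fy=2.9,interpolation=3);cv2.imwrite('pics/t4c.png',w)
```

```text
black cap [0.3791 0.28   0.072 ] body back [0.388 0.301 0.05 ]
0.06 [0.3776 0.2773] [0.3794 0.275 ]
0.072 [0.3791 0.28  ] [0.3793 0.2716]
0.084 [0.3806 0.2827] [0.3792 0.2683]
caddy [0.6053 0.2657] [0.0735 0.154  0.0731 0.1503] [np.float64(6.2), np.float64(-81.7), np.float64(-176.7), np.float64(98.5)]
coaster [0.6269 0.0354 0.006 ]
```

View pics/t4c.png

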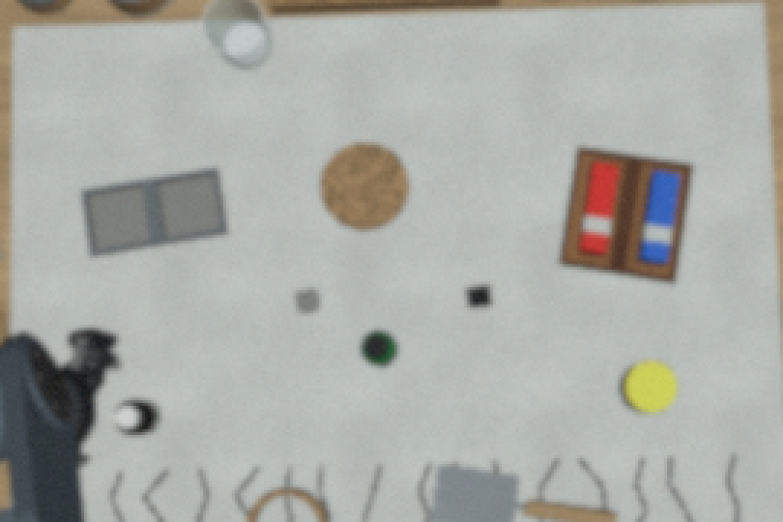

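Request:
{"op": "send_rows", "data": {"commands": [{"delta_pos": [-1.1,1.4,-2.5],"yaw": 0},{"delta_pos": [0,0,-3],"yaw": 0},{"delta_pos": [0,0,-3],"yaw": 0},{"delta_pos": [0,0,-1],"yaw": 0},{"delta_pos": [0,0,0],"yaw": 0}]}}

```text
t: 18.9
tcp_pos: [0.3815, 0.2787, 0.1167]
tool_rot: [0.815, 0.579, 0.016, 0.008]
force: [-0.6, -0.3, 0.1]
finger_gap: 1.0
```

Run:
```python
from w import *
st();M=wpose();im=snap('wrist','w5')
m=cv2.inRange(im,(150,150,150),(255,255,255))
for c in cv2.findContours(m,0,1)[0]:
    if cv2.contourArea(c)>300:
        (x,y),r=cv2.minEnclosingCircle(c);print(cv2.contourArea(c),x,y,r,wpt(M,x,y,.072))
g=cv2.cvtColor(im,6);print(g[100:190:10,230:300:10])
```

```text
t 18.9 tcp [0.3815 0.2787 0.1167] phi 1.235 F [-0.5916 -0.2821  0.1009] gap 1.0000042916657943
[[135 135 130 128 131 132 131]
 [132 133 128 125 133 133 126]
 [132 134 135 136 130 133 133]
 [128 133 133 129 135 132 132]
 [131 131 136 135 132 135 130]
 [128 133 127 130 131 131 129]
 [130 130 131 134 133 135 137]
 [133  67  76  58 132 134 132]
 [ 74  34  36  33 138 134 132]]
```

View pics/w5.png

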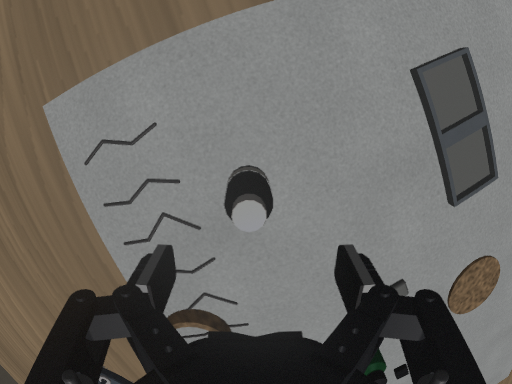

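Run:
```python
from w import *
M=wpose()
print(wpt(M,249,214,.072),wpt(M,249,216,.072))
```

```text
[0.3794 0.2812 0.072 ] [0.3789 0.2798 0.072 ]
```

Request:
{"op": "send_rows", "data": {"commands": [{"delta_pos": [-0.2,0,-2.5],"yaw": 0},{"delta_pos": [0,0,-3],"yaw": 0},{"delta_pos": [0,0,-2],"yaw": 0},{"delta_pos": [0,0,-0.5],"yaw": 0},{"delta_pos": [0,0,0],"yaw": 0}]}}

```text
t: 19.58
tcp_pos: [0.3869, 0.2807, 0.0416]
tool_rot: [0.816, 0.578, 0.025, 0.01]
force: [-0.2, 0.0, -0.8]
finger_gap: 1.002
```

Request:
{"op": "send_rows", "data": {"commands": [{"delta_pos": [-0.4,-0.1,-0.7],"yaw": 0},{"delta_pos": [-0.4,-0.1,-0.7],"yaw": 0},{"delta_pos": [0,0,-0.7],"yaw": 0},{"delta_pos": [0,0,-0.3],"yaw": 0},{"delta_pos": [0,0,0],"yaw": 0}]}}

```text
t: 20.2
tcp_pos: [0.3794, 0.2791, 0.018]
tool_rot: [0.816, 0.578, 0.027, 0.01]
force: [-0.0, 0.9, 0.3]
finger_gap: 1.0
```

Request:
{"op": "send_rows", "data": {"commands": [{"delta_pos": [0,0,0],"yaw": 0},{"delta_pos": [0,0,0],"yaw": 0},{"delta_pos": [0,0,0],"yaw": 0},{"delta_pos": [0,0,0],"yaw": 0},{"delta_pos": [0,0,0],"yaw": 0},{"delta_pos": [0,0,0],"yaw": 0}], "grip": 1, "force": 30}}

```text
t: 20.95
tcp_pos: [0.3796, 0.2793, 0.0187]
tool_rot: [0.816, 0.578, 0.027, 0.01]
force: [0.1, -0.9, -1.0]
finger_gap: 0.437
```

Request:
{"op": "send_rows", "data": {"commands": [{"delta_pos": [0,0,2],"yaw": 0},{"delta_pos": [0,0,3],"yaw": 0},{"delta_pos": [1,0.1,3],"yaw": 0},{"delta_pos": [3,0.3,1],"yaw": 0},{"delta_pos": [4,0.4,0],"yaw": 0},{"delta_pos": [4,0.4,0],"yaw": 0},{"delta_pos": [4,0.4,0],"yaw": 0},{"delta_pos": [4,0.4,0],"yaw": 0},{"delta_pos": [2,0.2,0],"yaw": 0},{"delta_pos": [0,0,0],"yaw": 0}]}}

```text
t: 22.2
tcp_pos: [0.6015, 0.2995, 0.1092]
tool_rot: [0.816, 0.578, 0.023, 0.009]
force: [-0.3, -0.8, -1.5]
finger_gap: 0.434
```

Request:
{"op": "send_rows", "data": {"commands": [{"delta_pos": [0,0.3,-1.5],"yaw": 0},{"delta_pos": [0,0,-2],"yaw": 0},{"delta_pos": [0,0,-2],"yaw": 0},{"delta_pos": [0,0,-1],"yaw": 0},{"delta_pos": [0,0,-0.3],"yaw": 0},{"delta_pos": [0,0,0],"yaw": 0}]}}

```text
t: 22.95
tcp_pos: [0.5921, 0.3024, 0.035]
tool_rot: [0.815, 0.579, 0.017, 0.007]
force: [-0.3, 0.3, -0.8]
finger_gap: 0.432
```

Run:
```python
from w import *
st();M=wpose();np.save('M6.npy',M);im=snap('wrist','w6')
```

```text
t 22.95 tcp [0.5921 0.3024 0.035 ] phi 1.236 F [-0.2516  0.3133 -0.7926] gap 0.43244835292124856
```

View pics/w6.png

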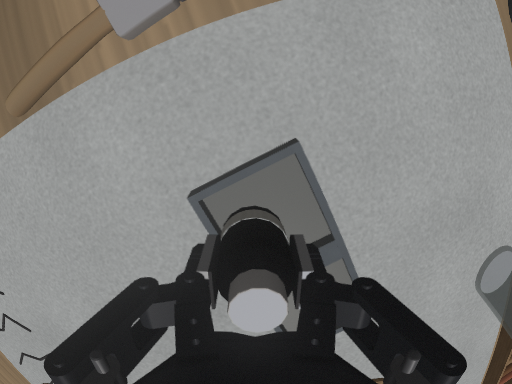

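Run:
```python
from w import *
M=np.load('M6.npy')
a,b=wpt(M,189,195,.014)[:2],wpt(M,297,140,.014)[:2];e=b-a
print(a,b,np.linalg.norm(e),np.degrees(np.arctan2(e[1],e[0])))
x=e/np.linalg.norm(e);y=np.array([-x[1],x[0]])
print('bay+',(a+b)/2-y*.037,'bay-',(a+b)/2-y*.117)
```

```text
[0.5636 0.338 ] [0.6331 0.3477] 0.07017384480202167 7.895150712758969
bay+ [0.6034 0.3062] bay- [0.6144 0.227 ]
```

Request:
{"op": "send_rows", "data": {"commands": [{"delta_pos": [0.6,0.1,0],"yaw": 0},{"delta_pos": [0.6,0.1,-0.3],"yaw": 0},{"delta_pos": [0,0,-0.5],"yaw": 0},{"delta_pos": [0,0,-0.3],"yaw": 0},{"delta_pos": [0,0,0],"yaw": 0}]}}

```text
t: 23.62
tcp_pos: [0.6069, 0.3049, 0.0254]
tool_rot: [0.815, 0.579, 0.019, 0.008]
force: [0.8, -0.2, -0.4]
finger_gap: 0.437
```

Request:
{"op": "send_rows", "data": {"commands": [{"delta_pos": [-0.25,0,-0.15],"yaw": 0},{"delta_pos": [0,0,-0.15],"yaw": 0},{"delta_pos": [0,0,0],"yaw": 0}]}}

```text
t: 24.0
tcp_pos: [0.6038, 0.3048, 0.0227]
tool_rot: [0.815, 0.579, 0.019, 0.008]
force: [0.6, 1.0, -0.9]
finger_gap: 0.437
```

Request:
{"op": "send_rows", "data": {"commands": [{"delta_pos": [0,0,0],"yaw": 0},{"delta_pos": [0,0,0],"yaw": 0},{"delta_pos": [0,0,0],"yaw": 0},{"delta_pos": [0,0,1.5],"yaw": 0},{"delta_pos": [0,0,3],"yaw": 0},{"delta_pos": [0,0,4],"yaw": 0},{"delta_pos": [0,0,5],"yaw": 0},{"delta_pos": [0,0,4],"yaw": 0}], "grip": -0.3}}

```text
t: 25.0
tcp_pos: [0.6019, 0.3041, 0.2027]
tool_rot: [0.815, 0.579, 0.017, 0.007]
force: [-0.3, 0.3, -0.3]
finger_gap: 0.646
```

Request:
{"op": "send_rows", "data": {"commands": [{"delta_pos": [-2.4,-4.4,0],"yaw": 0},{"delta_pos": [-2.4,-4.4,0],"yaw": 0},{"delta_pos": [-2.4,-4.4,-1],"yaw": 0},{"delta_pos": [-2.4,-4.4,-1],"yaw": 0},{"delta_pos": [-2.4,-4.4,-1],"yaw": 0},{"delta_pos": [-2.4,-4.4,-2],"yaw": 0},{"delta_pos": [-1.2,-2.9,-2],"yaw": 0},{"delta_pos": [0,0,-1],"yaw": 0},{"delta_pos": [0,0,0],"yaw": 0}], "grip": -1}}

```text
t: 26.12
tcp_pos: [0.4495, 0.0055, 0.1384]
tool_rot: [0.814, 0.58, 0.032, 0.017]
force: [0.9, -0.4, 0.4]
finger_gap: 0.999
```

Run:
```python
from w import *
st();M=wpose();np.save('M7.npy',M);im=snap('wrist','w7');t=snap('top','t7')
h=cv2.cvtColor(im,cv2.COLOR_BGR2HSV);m=cv2.inRange(h,np.array([50,80,15]),np.array([85,255,160]))
c=max(cv2.findContours(m,0,1)[0],key=cv2.contourArea);print(cv2.boundingRect(c),cv2.contourArea(c))
```

```text
t 26.125 tcp [0.4495 0.0055 0.1384] phi 1.237 F [ 0.914  -0.439   0.4344] gap 0.9989073463296971
(219, 168, 44, 36) 468.5
```

View pics/w7.png

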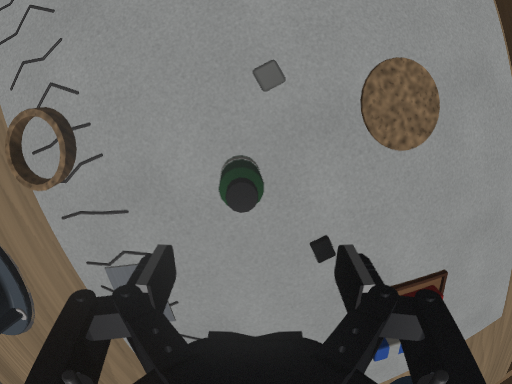

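Run:
```python
from w import *
M=np.load('M7.npy')
print('cap',wpt(M,241,195,.072),'coaster',wpt(M,400,104,.006))
ct=manip.get_calibration('top')
for z in(.06,.072,.084):print(z,wpt(M,241,195,z)[:2],plane(ct,95+377/2.9-.3,85+348/2.9-.3,z)[:2])
s=manip.sense();print('toolz',Ro.from_quat(s['tool_rot']).as_matrix()[:,2])
```

```text
cap [0.4462 0.0159 0.072 ] coaster [0.6253 0.0299 0.006 ]
0.06 [0.4451 0.012 ] [0.4467 0.0115]
0.072 [0.4462 0.0159] [0.446  0.0106]
0.084 [0.4474 0.0198] [0.4452 0.0096]
toolz [ 0.0739  0.0098 -0.9972]
```

Request:
{"op": "send_rows", "data": {"commands": [{"delta_pos": [-0.3,0.7,-1.5],"yaw": 0},{"delta_pos": [-0.2,0,-2.5],"yaw": 0},{"delta_pos": [-0.2,0,-2.5],"yaw": 0},{"delta_pos": [-0.2,0,-2],"yaw": 0},{"delta_pos": [-0.1,0,-1],"yaw": 0},{"delta_pos": [0,0,0],"yaw": 0}]}}

```text
t: 26.98
tcp_pos: [0.4482, 0.0174, 0.0455]
tool_rot: [0.81, 0.585, 0.039, 0.023]
force: [-0.4, -0.7, -1.1]
finger_gap: 0.995
```

Request:
{"op": "send_rows", "data": {"commands": [{"delta_pos": [0,-0.2,3],"yaw": 0},{"delta_pos": [0,0,4],"yaw": 0},{"delta_pos": [0,0,3],"yaw": 0.1},{"delta_pos": [0,0,0],"yaw": 0.18},{"delta_pos": [0,0,0],"yaw": 0.18},{"delta_pos": [0,0,0],"yaw": 0.18},{"delta_pos": [0,0,0],"yaw": 0.18},{"delta_pos": [0,0,0],"yaw": 0.18},{"delta_pos": [0,0,0],"yaw": 0.18},{"delta_pos": [0,0,0],"yaw": 0.18}]}}

```text
t: 28.22
tcp_pos: [0.4533, 0.0172, 0.1597]
tool_rot: [0.237, 0.97, 0.051, 0.001]
force: [0.6, -0.6, 0.1]
finger_gap: 0.998
```

Request:
{"op": "send_rows", "data": {"commands": [{"delta_pos": [0,0,0],"yaw": 0.18},{"delta_pos": [0,0,0],"yaw": 0.18},{"delta_pos": [0,0,0],"yaw": 0.18},{"delta_pos": [0,0,0],"yaw": 0.18},{"delta_pos": [0,0,0],"yaw": 0.18},{"delta_pos": [0,0,0],"yaw": 0.18},{"delta_pos": [0,0,0],"yaw": 0}]}}

```text
t: 29.1
tcp_pos: [0.4564, 0.0181, 0.1673]
tool_rot: [-0.314, 0.948, 0.043, -0.019]
force: [-0.3, 0.0, 0.4]
finger_gap: 1.001
```

```bash
cat >> w.py <<'E'
def tz():
    st();s=manip.sense();print('toolz',Ro.from_quat(s['tool_rot']).as_matrix()[:,2],'q',s['q'])
E
python3 -c "
from w import *
tz()"
```

```text
t 29.1 tcp [0.4564 0.0181 0.1673] phi 3.781 F [-0.3238  0.0329  0.3789] gap 1.0007844426986414
toolz [-0.0636  0.0687 -0.9956] q [-0.2404  0.4308  1.8676  0.0647  0.9225 -2.4916]
```

Request:
{"op": "send_rows", "data": {"commands": [{"delta_pos": [-0.5,-0.3,-2],"yaw": 0},{"delta_pos": [-0.4,-0.2,-3],"yaw": 0},{"delta_pos": [-0.3,0,-3],"yaw": 0},{"delta_pos": [-0.3,0,-2.5],"yaw": 0},{"delta_pos": [-0.2,0,-1],"yaw": 0},{"delta_pos": [0,0,0],"yaw": 0}]}}

```text
t: 29.85
tcp_pos: [0.4423, 0.0128, 0.0538]
tool_rot: [-0.306, 0.951, 0.039, -0.014]
force: [-0.3, 0.3, -0.2]
finger_gap: 1.0
```

Run:
```python
from w import *
tz();M=wpose();np.save('M8.npy',M);im=snap('wrist','w8');cv2.imwrite('pics/w8c.png',im[100:300,130:380])
```

```text
t 29.85 tcp [0.4423 0.0128 0.0538] phi 3.765 F [-0.3312  0.2861 -0.2422] gap 1.0001629830133945
toolz [-0.0511  0.0662 -0.9965] q [-0.26    0.638   1.9884  0.0924  0.5838 -2.5328]
```

View pics/w8c.png

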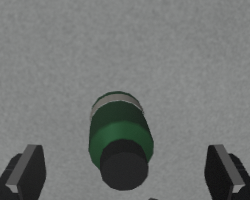

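Request:
{"op": "send_rows", "data": {"commands": [{"delta_pos": [0.1,0.1,-1],"yaw": 0},{"delta_pos": [0,0,-1],"yaw": 0},{"delta_pos": [0,0,-1],"yaw": 0},{"delta_pos": [0,0,-0.5],"yaw": 0},{"delta_pos": [0,0,0],"yaw": 0}]}}

```text
t: 30.52
tcp_pos: [0.4457, 0.0134, 0.0183]
tool_rot: [-0.306, 0.951, 0.038, -0.012]
force: [-0.1, 0.3, -0.3]
finger_gap: 0.996
```

Request:
{"op": "send_rows", "data": {"commands": [{"delta_pos": [0,0,0],"yaw": 0},{"delta_pos": [0,0,0],"yaw": 0},{"delta_pos": [0,0,0],"yaw": 0},{"delta_pos": [0,0,0],"yaw": 0},{"delta_pos": [0,0,0],"yaw": 0},{"delta_pos": [0,0,0],"yaw": 0}], "grip": 1, "force": 30}}

```text
t: 31.28
tcp_pos: [0.446, 0.0134, 0.0191]
tool_rot: [-0.306, 0.951, 0.038, -0.011]
force: [-0.0, 0.6, -0.6]
finger_gap: 0.439
```

Request:
{"op": "send_rows", "data": {"commands": [{"delta_pos": [0,0,2],"yaw": 0},{"delta_pos": [0,0,3],"yaw": 0},{"delta_pos": [0,0,4],"yaw": 0},{"delta_pos": [1.5,2,1],"yaw": 0},{"delta_pos": [3,4,0],"yaw": 0},{"delta_pos": [3,4,0],"yaw": 0},{"delta_pos": [3,4,0],"yaw": 0},{"delta_pos": [3,4,0],"yaw": 0},{"delta_pos": [2,2,0],"yaw": 0},{"delta_pos": [0,0,0],"yaw": 0}]}}

```text
t: 32.52
tcp_pos: [0.6023, 0.2201, 0.1207]
tool_rot: [-0.305, 0.951, 0.038, -0.013]
force: [-0.1, -0.5, -1.2]
finger_gap: 0.435
```

Request:
{"op": "send_rows", "data": {"commands": [{"delta_pos": [1,0.4,-1],"yaw": 0},{"delta_pos": [0.2,0.1,-2],"yaw": 0},{"delta_pos": [0.2,0,-2.5],"yaw": 0},{"delta_pos": [0.1,0,-1.5],"yaw": 0},{"delta_pos": [0,0,-0.3],"yaw": 0},{"delta_pos": [0,0,0],"yaw": 0}]}}

```text
t: 33.28
tcp_pos: [0.6133, 0.2211, 0.0403]
tool_rot: [-0.303, 0.952, 0.039, -0.018]
force: [-0.1, 1.0, -1.0]
finger_gap: 0.434
```

Request:
{"op": "send_rows", "data": {"commands": [{"delta_pos": [0,0.4,-0.6],"yaw": 0},{"delta_pos": [0,0,-0.6],"yaw": 0},{"delta_pos": [0,0,-0.4],"yaw": 0},{"delta_pos": [0,0,0],"yaw": 0}]}}

```text
t: 33.78
tcp_pos: [0.6144, 0.2258, 0.0252]
tool_rot: [-0.303, 0.952, 0.039, -0.016]
force: [-0.5, -0.1, -1.1]
finger_gap: 0.439
```

Request:
{"op": "send_rows", "data": {"commands": [{"delta_pos": [-0.1,0,-0.2],"yaw": 0},{"delta_pos": [0,0,-0.05],"yaw": 0},{"delta_pos": [0,0,0],"yaw": 0}]}}

```text
t: 34.15
tcp_pos: [0.6136, 0.2258, 0.0233]
tool_rot: [-0.303, 0.952, 0.039, -0.016]
force: [0.0, -0.9, -2.1]
finger_gap: 0.437
```

Request:
{"op": "send_rows", "data": {"commands": [{"delta_pos": [0,0,0],"yaw": 0},{"delta_pos": [0,0,0],"yaw": 0},{"delta_pos": [0,0,0],"yaw": 0},{"delta_pos": [0,0,1.5],"yaw": 0},{"delta_pos": [0,0,3],"yaw": 0},{"delta_pos": [0,0,4],"yaw": 0},{"delta_pos": [0,0,5],"yaw": 0},{"delta_pos": [0,0,4],"yaw": 0}], "grip": -0.3}}

```text
t: 35.15
tcp_pos: [0.6115, 0.2253, 0.2037]
tool_rot: [-0.303, 0.952, 0.039, -0.018]
force: [0.7, 0.1, -0.2]
finger_gap: 0.65
```

Request:
{"op": "send_rows", "data": {"commands": [{"delta_pos": [-2.2,-5.5,0],"yaw": -0.1},{"delta_pos": [-2.2,-5.7,0],"yaw": -0.1},{"delta_pos": [-2.2,-5.7,0],"yaw": -0.1},{"delta_pos": [-2.2,-5.7,0],"yaw": -0.1},{"delta_pos": [-2.2,-5.7,0],"yaw": -0.1},{"delta_pos": [-2.2,-5.7,0],"yaw": -0.06},{"delta_pos": [-2.2,-5.7,0],"yaw": 0},{"delta_pos": [-2.2,-5.7,0],"yaw": 0},{"delta_pos": [-1.5,-3,0],"yaw": 0},{"delta_pos": [0,0,0],"yaw": 0}], "grip": -1}}

```text
t: 36.4
tcp_pos: [0.4209, -0.2714, 0.2223]
tool_rot: [-0.02, 0.999, 0.032, 0.01]
force: [1.2, 0.3, -0.1]
finger_gap: 0.998
```

Run:
```python
from w import *
tz();M=wpose();np.save('M9.npy',M);im=snap('wrist','w9');t=snap('top','t9')
h=cv2.cvtColor(im,cv2.COLOR_BGR2HSV);m=cv2.inRange(h,np.array([18,130,100]),np.array([34,255,255]))
c=max(cv2.findContours(m,0,1)[0],key=cv2.contourArea);e=cv2.fitEllipse(c);print('lid px',e,[ (z,wpt(M,*e[0],z)[:2]) for z in(.05,.06)])
b=t
rt,_,c=blob(b,'yellow','top');print(rt,[plane(manip.get_calibration('top'),*rt[0],z)[:2] for z in(.05,.06)])
cv2.imwrite('pics/t9c.png',cv2.resize(t[85:265,95:365],None,fx=2.9,fy=2.9,interpolation=3))
```

```text
t 36.4 tcp [ 0.4209 -0.2714  0.2223] phi 3.182 F [ 1.1837  0.2602 -0.0674] gap 0.9980338170190233
toolz [ 0.0194  0.0648 -0.9977] q [-0.8316  0.3825  1.7361  0.0665  1.0588 -2.4768]
lid px ((241.443359375, 141.9812469482422), (49.34724044799805, 50.469139099121094), 37.41200256347656) [(0.05, array([ 0.3968, -0.2759])), (0.06, array([ 0.3947, -0.2762]))]
((323.75, 217.25), (7.071067810058594, 4.949747085571289), 45.0) [array([ 0.3993, -0.2933]), array([ 0.3991, -0.2918])]
```

View pics/t9c.png

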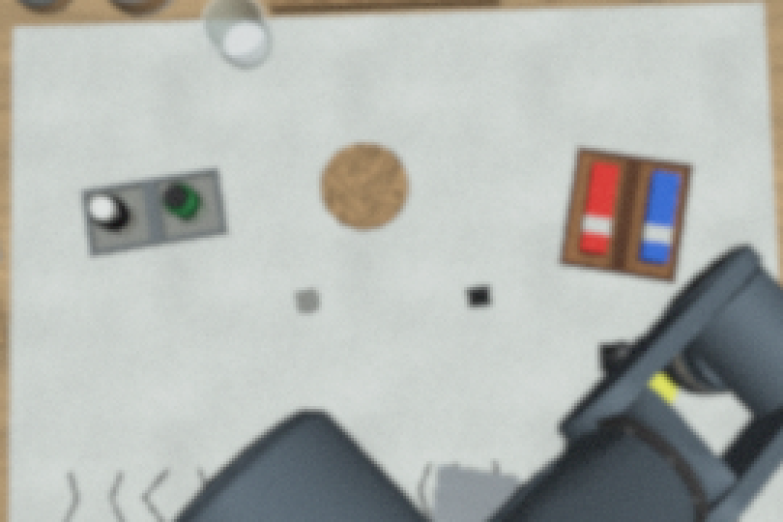

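Request:
{"op": "send_rows", "data": {"commands": [{"delta_pos": [-0.8,-0.2,-2.5],"yaw": 0},{"delta_pos": [-0.8,-0.2,-3],"yaw": 0},{"delta_pos": [-0.8,0,-3],"yaw": 0},{"delta_pos": [-0.5,0,-3],"yaw": 0},{"delta_pos": [-0.3,0,-1],"yaw": 0},{"delta_pos": [0,0,0],"yaw": 0}]}}

```text
t: 37.25
tcp_pos: [0.3935, -0.2654, 0.0975]
tool_rot: [-0.028, 0.999, 0.032, 0.012]
force: [0.5, -0.8, -0.1]
finger_gap: 1.003
```

Run:
```python
from w import *
tz();M=wpose();im=snap('wrist','w10')
h=cv2.cvtColor(im,cv2.COLOR_BGR2HSV);m=cv2.inRange(h,np.array([18,130,100]),np.array([34,255,255]))
c=max(cv2.findContours(m,0,1)[0],key=cv2.contourArea);e=cv2.fitEllipse(c);print('lid px',e,cv2.boundingRect(c),[ (z,wpt(M,*e[0],z)[:2]) for z in(.055,.06)])
```

```text
t 37.25 tcp [ 0.3935 -0.2654  0.0975] phi 3.198 F [ 0.546  -0.8043 -0.1134] gap 1.0033353026695948
toolz [ 0.023   0.0643 -0.9977] q [-0.8675  0.5627  1.9101  0.0914  0.705  -2.5655]
lid px ((234.5390625, 216.92825317382812), (72.26720428466797, 80.33428192138672), 104.81620788574219) (195, 179, 81, 75) [(0.055, array([ 0.3944, -0.2767])), (0.06, array([ 0.392 , -0.2767]))]
```

Request:
{"op": "send_rows", "data": {"commands": [{"delta_pos": [0.1,-0.9,0],"yaw": 0},{"delta_pos": [0,-0.3,-1],"yaw": 0},{"delta_pos": [0,0,-1],"yaw": 0},{"delta_pos": [0,0,0],"yaw": 0}]}}

```text
t: 37.8
tcp_pos: [0.3969, -0.2804, 0.079]
tool_rot: [-0.029, 0.999, 0.029, 0.015]
force: [0.6, 0.4, 0.1]
finger_gap: 1.001
```

Request:
{"op": "send_rows", "data": {"commands": [{"delta_pos": [-0.1,0.3,-1],"yaw": 0},{"delta_pos": [-0.1,0,-2],"yaw": 0},{"delta_pos": [-0.2,0,-2],"yaw": 0},{"delta_pos": [0,0,-0.7],"yaw": 0},{"delta_pos": [0,0,0],"yaw": 0}]}}

```text
t: 38.42
tcp_pos: [0.3921, -0.276, 0.019]
tool_rot: [-0.029, 0.999, 0.029, 0.014]
force: [0.9, -0.8, -0.2]
finger_gap: 0.999
```

Request:
{"op": "send_rows", "data": {"commands": [{"delta_pos": [0.3,0,-0.4],"yaw": 0},{"delta_pos": [0,0,-0.3],"yaw": 0},{"delta_pos": [0,0,0],"yaw": 0}]}}

```text
t: 38.8
tcp_pos: [0.3961, -0.2766, 0.0127]
tool_rot: [-0.029, 0.999, 0.028, 0.015]
force: [-0.2, 0.3, -0.6]
finger_gap: 1.002
```

Request:
{"op": "send_rows", "data": {"commands": [{"delta_pos": [0,0,0],"yaw": 0},{"delta_pos": [0,0,0],"yaw": 0},{"delta_pos": [0,0,0],"yaw": 0},{"delta_pos": [0,0,0],"yaw": 0},{"delta_pos": [0,0,0],"yaw": 0},{"delta_pos": [0,0,0],"yaw": 0}], "grip": 1, "force": 40}}

```text
t: 39.55
tcp_pos: [0.3963, -0.277, 0.0137]
tool_rot: [-0.029, 0.999, 0.028, 0.016]
force: [0.0, 0.0, 0.7]
finger_gap: 0.649
```

Run:
```python
from w import *
b=cv2.imread('pics/t9.png');ct=manip.get_calibration('top')
h=cv2.cvtColor(b,cv2.COLOR_BGR2HSV);m=cv2.inRange(h,np.array([8,80,60]),np.array([20,255,255]));n=np.zeros_like(m);n[125:175,195:245]=m[125:175,195:245]
n=cv2.morphologyEx(n,3,np.ones((5,5)));c=max(cv2.findContours(n,0,1)[0],key=cv2.contourArea);e=cv2.fitEllipse(c);print('coaster top',e,plane(ct,*e[0],.006))
cs=manip.get_calibration('scene');a=cv2.imread('pics/s0.png')
h=cv2.cvtColor(a,cv2.COLOR_BGR2HSV);m=cv2.inRange(h,np.array([8,60,60]),np.array([20,255,255]));n=np.zeros_like(m);n[222:255,248:296]=m[222:255,248:296]
n=cv2.morphologyEx(n,3,np.ones((5,5)));c=max(cv2.findContours(n,0,1)[0],key=cv2.contourArea);e2=cv2.fitEllipse(c);print('coaster scene',e2,plane(cs,*e2[0],.006));print(two(ct,e[0],cs,e2[0]));tz()
```

```text
coaster top ((220.27529907226562, 148.8411865234375), (26.557260513305664, 27.17937660217285), 74.94064331054688) [0.6325 0.0263 0.006 ]
coaster scene ((271.4335632324219, 237.7000274658203), (21.265792846679688, 32.60600280761719), 92.64488220214844) [0.6354 0.0296 0.006 ]
(array([0.6327, 0.0276, 0.0033]), np.float64(0.0021714233847829577))
t 39.55 tcp [ 0.3963 -0.277   0.0137] phi 3.199 F [0.0435 0.0214 0.6964] gap 0.6490862160426698
toolz [ 0.0297  0.0562 -0.998 ] q [-0.8788  0.7356  1.9282  0.1217  0.5052 -2.6147]
```

Request:
{"op": "send_rows", "data": {"commands": [{"delta_pos": [0,0,2],"yaw": 0},{"delta_pos": [0,0,3],"yaw": 0},{"delta_pos": [0,0,3],"yaw": 0},{"delta_pos": [2,2.5,1],"yaw": 0},{"delta_pos": [3.3,4.3,0],"yaw": 0},{"delta_pos": [3.3,4.3,0],"yaw": 0},{"delta_pos": [3.3,4.3,0],"yaw": 0},{"delta_pos": [3.3,4.3,0],"yaw": 0},{"delta_pos": [3.3,4.3,0],"yaw": 0},{"delta_pos": [2.5,3.2,0],"yaw": 0}]}}

```text
t: 40.8
tcp_pos: [0.6096, 0.0014, 0.1048]
tool_rot: [-0.025, 0.999, 0.028, 0.015]
force: [0.1, -0.9, -1.1]
finger_gap: 0.647
```

Request:
{"op": "send_rows", "data": {"commands": [{"delta_pos": [1,1.2,-1],"yaw": 0},{"delta_pos": [0.8,0.8,-2],"yaw": 0},{"delta_pos": [0.2,0.1,-2],"yaw": 0},{"delta_pos": [0.1,0,-1.2],"yaw": 0},{"delta_pos": [0,0,-0.2],"yaw": 0},{"delta_pos": [0,0,0],"yaw": 0}]}}

```text
t: 41.55
tcp_pos: [0.6284, 0.0232, 0.0352]
tool_rot: [-0.026, 0.999, 0.028, 0.012]
force: [-0.3, -0.0, -0.8]
finger_gap: 0.651
```

Run:
```python
from w import *
tz();M=wpose();np.save('M11.npy',M);im=snap('wrist','w11');a=snap('scene','s11')
cv2.imwrite('pics/w11c.png',np.hstack([im[100:384,110:410],cv2.resize(a[170:265,220:320],(300,284),interpolation=3)]))
```

```text
t 41.55 tcp [0.6284 0.0232 0.0352] phi 3.193 F [-0.2978 -0.0435 -0.7646] gap 0.6508913838804725
toolz [ 0.0221  0.0564 -0.9982] q [-0.169   0.7868  1.5715  0.0851  0.7728 -1.852 ]
```

View pics/w11c.png

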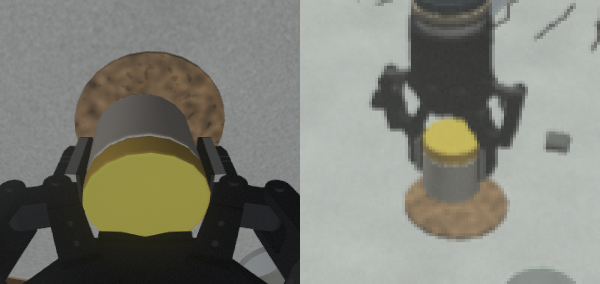

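Run:
```python
from w import *
M=np.load('M11.npy')
L,Rr,T=[wpt(M,*p,.006)[:2] for p in [(185,222),(335,222),(259,152)]]
print(L,Rr,T,'centre from T',T+[.05,0])
im=cv2.imread('pics/w11.png');h=cv2.cvtColor(im,cv2.COLOR_BGR2HSV);m=cv2.inRange(h,np.array([5,70,50]),np.array([17,255,255]))
m[:,:180]=0;m[:,342:]=0;m[250:]=0
m=cv2.morphologyEx(m,3,np.ones((5,5)));c=max(cv2.findContours(m,0,1)[0],key=cv2.contourArea)[:,0]
hull=cv2.convexHull(c)[:,0];P=np.array([wpt(M,*p,.006)[:2] for p in hull if p[1]<215])
# circle through outer rim pts
A=np.c_[2*P,np.ones(len(P))];s=np.linalg.lstsq(A,(P**2).sum(1),rcond=None)[0];print('circle',s[:2],np.sqrt(s[2]+s[:2]@s[:2]),len(P))
# fixed radius 0.05
from scipy.optimize import least_squares
r=least_squares(lambda q:np.hypot(*(P-q).T)-.05,[.63,.027],loss='soft_l1',f_scale=.001);print('fixed r',r.x,np.abs(r.fun).max())
# jar foot (radius .028): foot arc top at full px (257,195), z of foot
for z in(.02,.0225):print('jar foot near edge',wpt(M,257,195,z)[:2]+[.028,0], 'sides',wpt(M,203,240,z)[:2],wpt(M,307,240,z)[:2])
```

```text
[ 0.6275 -0.0201] [0.6253 0.0777] [0.5805 0.0245] centre from T [0.6305 0.0245]
circle [0.6286 0.028 ] 0.04836269064762327 28
fixed r [0.6306 0.028 ] 0.0012863189501367694
jar foot near edge [0.6298 0.0237] sides [ 0.6319 -0.0072] [0.6307 0.0561]
jar foot near edge [0.6288 0.0234] sides [ 0.6304 -0.0069] [0.6292 0.0553]
```

Request:
{"op": "send_rows", "data": {"commands": [{"delta_pos": [0.15,0.4,-0.5],"yaw": 0},{"delta_pos": [0.05,0,-0.5],"yaw": 0},{"delta_pos": [0,0,-0.3],"yaw": 0},{"delta_pos": [0,0,0],"yaw": 0}]}}

```text
t: 42.15
tcp_pos: [0.6319, 0.0274, 0.0233]
tool_rot: [-0.026, 0.999, 0.028, 0.014]
force: [0.2, 0.1, -0.9]
finger_gap: 0.653
```

Request:
{"op": "send_rows", "data": {"commands": [{"delta_pos": [-0.05,0,-0.25],"yaw": 0},{"delta_pos": [0,0,-0.1],"yaw": 0},{"delta_pos": [0,0,0],"yaw": 0}]}}

```text
t: 42.52
tcp_pos: [0.6313, 0.0275, 0.0198]
tool_rot: [-0.026, 0.999, 0.028, 0.014]
force: [-0.5, -0.3, -0.7]
finger_gap: 0.654
```

Request:
{"op": "send_rows", "data": {"commands": [{"delta_pos": [0,0,0],"yaw": 0},{"delta_pos": [0,0,0],"yaw": 0},{"delta_pos": [0,0,0],"yaw": 0},{"delta_pos": [0,0,0],"yaw": 0},{"delta_pos": [0,0,1.5],"yaw": 0},{"delta_pos": [0,0,3],"yaw": 0},{"delta_pos": [0,0,4],"yaw": 0},{"delta_pos": [0,0,5],"yaw": 0},{"delta_pos": [0,0,4],"yaw": 0}], "grip": -1}}

```text
t: 43.65
tcp_pos: [0.6295, 0.0276, 0.2007]
tool_rot: [-0.026, 0.999, 0.028, 0.012]
force: [1.2, 0.3, -0.7]
finger_gap: 0.996
```

Request:
{"op": "send_rows", "data": {"commands": [{"delta_pos": [-4,-1,2],"yaw": 0},{"delta_pos": [-5,-1,0],"yaw": 0},{"delta_pos": [-5,-1,0],"yaw": 0},{"delta_pos": [-5,-1,0],"yaw": 0},{"delta_pos": [0,0,0],"yaw": 0}]}}

```text
t: 44.28
tcp_pos: [0.4373, -0.0132, 0.2315]
tool_rot: [-0.027, 0.999, 0.025, 0.021]
force: [1.0, 1.2, 0.2]
finger_gap: 0.999
```

Run:
```python
from w import *
tz();a=snap('scene','s12');t=snap('top','t12')
ct,cs=manip.get_calibration('top'),manip.get_calibration('scene')
rt,_,_=blob(t,'yellow','top');rs,_,_=blob(a,'yellow','scene')
print(rt,plane(ct,*rt[0],.066),rs,two(ct,rt[0],cs,rs[0]))
h=cv2.cvtColor(t,cv2.COLOR_BGR2HSV)
x=cv2.resize(t[110:215,105:405],(750,262),interpolation=3);y=cv2.resize(a[120:275,105:400],(750,330),interpolation=3)
cv2.imwrite('pics/f12.png',np.vstack([x,y]))
```

```text
t 44.275 tcp [ 0.4373 -0.0132  0.2315] phi 3.195 F [0.9982 1.1756 0.1894] gap 0.9990919017739851
toolz [ 0.0415  0.0515 -0.9978] q [-0.3306  0.2608  1.9078  0.0764  0.9517 -1.9983]
((219.5, 145.0), (16.0, 17.0), 90.0) [0.6332 0.0231 0.066 ] ((271.5, 220.5), (9.0, 17.0), 90.0) (array([0.6327, 0.0248, 0.0661]), np.float64(0.003496771906629425))
```

View pics/f12.png

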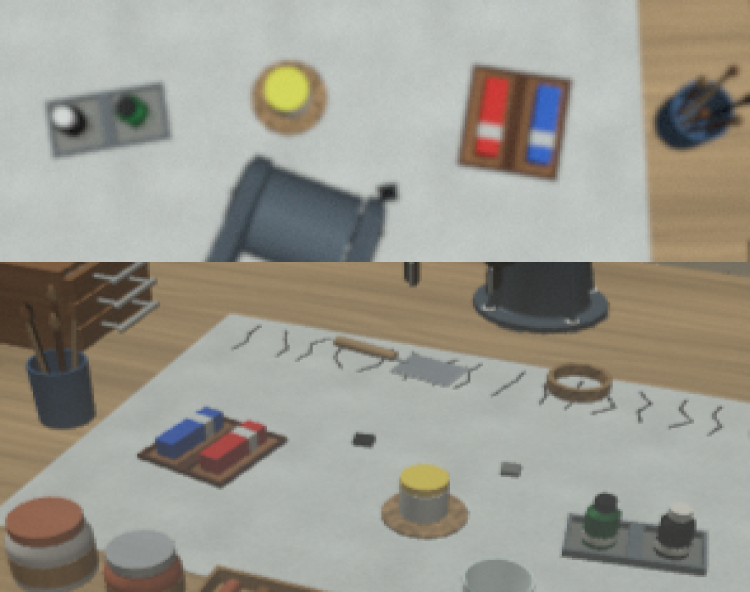

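```bash
python3 -c "
from station import manip
print(manip.sign_off())"
```

```text
the job is handed in; nothing more can be done
None
```

All five things are in their places, and I handed the job in at about 44 s. I placed them in the order you listed:

- **Sticks:** red and then blue, each flat in its own tray bay.
- **Bottles:** black and then green, each upright in its own caddy bay.
- **Jar:** last, upright on the coaster.

**Last checks:** The final top and scene pictures show all of this. The brush pot looks to be standing where it was, and the gripper was open and clear of everything. From two views, the jar lid is at (0.633, 0.025) m and 66 mm up, as expected for a jar standing on the coaster. The coaster centre came out at (0.633, 0.028) m, so the jar is about 3 mm off centre, which is within the measuring error.

**What did not go cleanly:**
- **Joint 6 range:** On the way to the blue stick it read -2.8536 rad for a moment, against the stated limit of -2.85. I turned it back at once, but it may count as passing the range.
- **Tool tilt:** The tool leaned up to about 5°, and about 3–4° while gripping the bottles and the jar. They looked upright in the pictures. I did not measure their tilt while they were being carried.
- **Camera agreement:** The wrist and top cameras disagreed by 2–9 mm on some positions when viewed at a slant. I used averages or close views, all within the room the bays allow.

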